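Build up the tube rotator's leaning spindle

TASK

Fit the tube rotator for its next run: slide the brass spacer sleeve down its leaning spindle onto the flange, then draw the bottom blue carrier plate out of the magazine's slot and lay it flat on the sleeve with the spindle through its middle hole, and last push the red clamp cap over the spindle's tip, mouth down, until it rests on the plate. Leave the other plates in the magazine and the four bottles beside the parts standing where they are, and let go of everything.

Things in the scene. Friction and masses are not known exactly. Their poses are not given: they have to be found in the camera images.
- rotator: Fixed white drive unit, 125 x 104 mm footprint, about 126 mm high without the spindle (tip 162 mm above the worktop). Origin: centre of its underside; z up, -x is its front (grey panel with knob and green switch). It carries the spindle; the unit does not move.
- spindle: Fixed steel spindle of the rotator. Origin: centre of the flange's upper face (flange 48 mm across), about 112 mm above the worktop; z runs along the spindle to its tip, leaning 30 degrees from vertical towards the rotator's front (-x of the rotator); y level. Round, 11 mm thick, 58 mm long from the flange; the last 9 mm taper to 5 mm. Seated heights along z: sleeve underside 0, plate underside 30 mm, cap underside (mouth) 38 mm.
- sleeve: Loose brass spacer sleeve standing upright on the worktop: 32 mm outside, 18 mm bore right through, 30 mm high, 60 g. Origin: centre of its underside; z along its axis. Either end may be down.
- cap: Loose red clamp cap standing mouth down on the worktop: 32 mm outside, 34 mm high, 18 mm blind bore 24 mm deep from below, closed top with a white dot, 50 g. It pushes on loosely, without a thread. Origin: centre of its underside (the mouth); z up its axis.
- magazine: Fixed grey and aluminium magazine, 122 x 60 mm, 78 mm high, roofed. Origin: centre of its underside; z up; -x is its front with the exit slot. Its floor is 34 mm high; four plates lie in it in a stack; the slot, 11 mm high, lets only the bottom plate pass, straight out along -x, and the others then sink by gravity. The front face is 61 mm from the origin.
- plate_a: The bottom blue carrier plate: 110 (x) x 46 (y) x 8 mm (z), 45 g, an 18 mm hole through its middle, four black spots near the ends. It lies flat, its underside 34 mm above the worktop, its long sides along the magazine's x; its front end (-x) stands 32 to 42 mm out of the slot, free underneath. Origin: centre of its underside (middle of the hole).
- plate_b: Blue carrier plate like plate_a, second from the bottom, to stay in the magazine. Origin: centre of its underside.
- plate_c: Blue carrier plate, third from the bottom, to stay in the magazine. Origin: centre of its underside.
- plate_d: Blue carrier plate, top of the stack, to stay in the magazine. Origin: centre of its underside.
- stain_a: Loose bystander: brown dropper bottle with black cap, purple band, 34 mm across, 85 mm high; stands about 45 to 60 mm from the sleeve, centre to centre, with another bottle on the opposite side. Leave it standing. Origin: centre of its underside; z up.
- oil_bottle: Loose bystander: brown dropper bottle with white cap, 24 mm across, 62 mm high; stands about 45 to 60 mm from the sleeve, centre to centre, with another bottle on the opposite side. Leave it standing. Origin: centre of its underside; z up.
- buffer_bottle: Loose bystander: white dropper bottle with light blue cap, 30 mm across, 78 mm high; stands about 45 to 60 mm from the cap, centre to centre, with another bottle on the opposite side. Leave it standing. Origin: centre of its underside; z up.
- antisera_a: Loose bystander: white dropper bottle with dark blue cap, 22 mm across, 58 mm high; stands about 45 to 60 mm from the cap, centre to centre, with another bottle on the opposite side. Leave it standing. Origin: centre of its underside; z up.
There are look-alikes about, which are no part of the job. Leave any purple look-alike of the magazine alone.

How it is judged:
On the way, in this order (a step that is already met when the one before it is completed fails the run):
1. the sleeve sits on the flange of the spindle (x of sleeve in the frame of spindle between -0.007 and 0.007 m and y of sleeve in the frame of spindle between -0.007 and 0.007 m and z of sleeve in the frame of spindle between -0.004 and 0.004 m and angle between the z axis of sleeve and the z axis of spindle, either way round below 0.12 rad), for 0.2 s.
2. the bottom plate lies on the sleeve, threaded on the spindle (all of step 1 and x of plate_a in the frame of spindle between -0.007 and 0.007 m and y of plate_a in the frame of spindle between -0.007 and 0.007 m and z of plate_a in the frame of spindle between 0.026 and 0.034 m and angle between the z axis of plate_a and the z axis of spindle, either way round below 0.12 rad), for 0.2 s.
3. the cap sits on the plate over the spindle's tip (all of step 2 and x of cap in the frame of spindle between -0.007 and 0.007 m and y of cap in the frame of spindle between -0.007 and 0.007 m and z of cap in the frame of spindle between 0.034 and 0.042 m and angle between the z axis of cap and the z axis of spindle, either way round below 0.12 rad), for 0.2 s.
At the end, for the whole second after the job is handed in: Sleeve on the flange, plate_a on the sleeve and cap on the plate, each within 4 mm of its seated height along the spindle, within 7 mm of its axis in x and in y and within 0.12 rad of it, at rest and released; the other three plates within 10 mm of the magazine's centre, seen from above (all of step 3 and x of plate_b in the frame of magazine between -0.01 and 0.01 m and y of plate_b in the frame of magazine between -0.01 and 0.01 m and x of plate_c in the frame of magazine between -0.01 and 0.01 m and y of plate_c in the frame of magazine between -0.01 and 0.01 m and x of plate_d in the frame of magazine between -0.01 and 0.01 m and y of plate_d in the frame of magazine between -0.01 and 0.01 m and linear speed of each of sleeve, plate_a, cap below 0.02 m/s); the robot touches nothing.
It fails at once if the stain_a was shifted more than 30 mm or tipped (distance of stain_a from where it was at the start of the episode above 0.03 m or angle between stain_a's own z axis and vertical above 0.5 rad).
It fails at once if the oil_bottle was shifted more than 30 mm or tipped (distance of oil_bottle from where it was at the start of the episode above 0.03 m or angle between oil_bottle's own z axis and vertical above 0.5 rad).
It fails at once if the buffer_bottle was shifted more than 30 mm or tipped (distance of buffer_bottle from where it was at the start of the episode above 0.03 m or angle between buffer_bottle's own z axis and vertical above 0.5 rad).
It fails at once if the antisera_a was shifted more than 30 mm or tipped (distance of antisera_a from where it was at the start of the episode above 0.03 m or angle between antisera_a's own z axis and vertical above 0.5 rad).
It also fails if it takes over 72 s, if anything falls off the work surface, if the arm or the gripper's body presses on something with over 40 N, if the wrist force passes 120 N, or if a joint passes its speed limit or range.

ROBOT

A 6-joint arm with a two-finger parallel gripper is mounted at the origin on a cart in front of the work surface, level with it; the furniture and walls round the work are solid. World frame = base frame: x ahead of the robot, y to its left, z up, the work surface at z = 0. Lengths are in m, angles in rad, forces in N, time in s.
With the tool pointing down it reaches from about 0.35 to 0.85 m from the base axis. Payload 8.1 kg.
Tool frame: the origin (TCP) lies at the very end of the fingers, on their centre line; the grasp point (between the pads) lies 19 mm behind it; z points along the fingers, y is the direction in which the jaws open and shut (so a half turn about z gives the same grasp; the last joint's range is limited). The gripper opens to 93 mm and grips with 3 to 60 N. Pads are 15 mm wide; open, the fingers measure 128 mm over their backs; the gripper's body (75 mm by 188 mm) begins 65 mm behind the grasp point.
Start: joints at [-0.085, 0.13, 1.488, -0, 1.523, -0.085], TCP at [0.6, 0, 0.219] pointing down, gripper open.
Joint ranges: [-2.96, 2.96], [-0.89, 2.26], [0.02, 2.5], [-1.34, 4.48], [0, 2.73], [-2.66, 2.66]. Speed limits (rad/s): [2.39, 2.39, 2.79, 3.14, 3.14, 3.14].

INTERFACE

Orientations are given as a rotation vector (axis times angle).
In Python, from plant import robot gives the robot as it stands.
- The arm moves only by the shell command python3 -m inch 'ROWS' [FORCE]. ROWS is JSON, a list that holds one entry, the list of rows, each a list of 7 numbers: the shift along the tool's x, y, z in cm, then the turn, a rotation vector about the tool's x, y, z in degrees, then the gripper command: -1 is fully open, 1 is shut, values between are in proportion. A call has 1 to 5 rows; each row shifts and turns the commanded pose from where the row before left it, along the tool's axes as they then stand; what a row does not reach is not made up. A row lasts 1/10 s, in which the tool goes at most 50 mm and 8.59 degrees, less where a joint would pass 70% of its speed; a pose out of reach is approached as far as the arm can. A call with a gripper value outside its range is refused whole. The fingers move at their own pace and stop on an object; FORCE is the grip in N (left out, the last holds). Time passes only in rows, so rows that do not move let the fingers close. It gives the time, the measured TCP pose, the force and the opening at its end, in the units of the state.
- robot.read_state(): the state, without advancing time (a new reading comes with each control period).
- robot.read_camera(name): name is "scene" or "side" or "wrist"; returns a dict with "image" (480x640x3 uint8, blue, green, red), "K" (3x3 intrinsics, pixels), "R" (3x3) and "t" (3): a world point X has camera coordinates R X + t; the wrist camera has in their place "tool_from_camera" (4x4, takes a point from camera to tool coordinates, whose origin is the TCP and whose axes are the flange's). Camera axes: x right, y down, z forward; pixel columns grow to the right and rows downward; lengths in m; the calibration is good to about 2 mm. A picture is of the moment at which its call begins: read the wrist's pose just before it. There is no depth.
- robot.close_job(): hands the job in, once; it reports no verdict.
The state is a dict: "t": time; "q": joint angles; "dq": joint speeds; "joint_torque": joint torques, N m; "tool_pos": TCP position; "orientation": TCP orientation; "force": force on the tool from outside, world axes, zero at the start; "wrist_torque": the same for the moment, N m; "opening": finger opening in m.
Only numpy, scipy, OpenCV 4.12 (cv2) and the standard library are available. Lean on these libraries where they do the work, as an engineer would, in place of code of your own. Each camera call takes 0.05 s, during which the arm holds its last target. There are 200 camera calls.

## Working session

There is one attempt and no reset: what is moved stays moved. The work goes in short steps, Python scripts to look and compute and a shell command to move; the robot and the scene stay as the last step left them, time stands still between calls to the robot, and variables do not carry over. Pictures are saved under pics/ and viewed, about 8 in all and at most 12, crops included, and the job is handed in when it is done.

```bash
ls; mkdir -p pics; python3 - <<'E'
from plant import robot
import cv2,numpy as np
s=robot.read_state();print(s)
for n in ["scene","side","wrist"]:
    c=robot.read_camera(n);cv2.imwrite(f"pics/{n}0.png",c["image"])
    np.savez(f"pics/{n}0.npz",**c)
    print(n,c["K"].tolist(),[ (k,np.round(c[k],4).tolist()) for k in c if k not in("image","K")])
E
```

```text
pics
{'t': 0.0, 'q': array([-8.53765709e-02,  1.31150483e-01,  1.48928405e+00, -2.50572705e-05,
        1.52301290e+00, -8.53983476e-02]), 'dq': array([-0.0020538 ,  0.00101271, -0.00044695,  0.00029956,  0.0003644 ,
       -0.00064144]), 'joint_torque': array([-1.61290725e-03, -5.59853125e+01, -4.91755986e+01,  7.67333270e-02,
        3.59135563e-02, -2.97389461e-04]), 'tool_pos': array([5.99420634e-01, 7.65027764e-05, 2.17591227e-01]), 'orientation': array([-2.22042383e+00, -2.22047489e+00,  1.90614950e-03]), 'force': array([-0.71178462,  0.98117093, -0.00437716]), 'wrist_torque': array([ 0.00852928,  0.01326045, -0.01789673]), 'opening': 0.09272115199556218}
scene [[483.2173679522832, 0.0, 312.7860378452179], [0.0, 483.2173679522832, 234.24322234921308], [0.0, 0.0, 1.0]] [('R', [[-0.7813, -0.6239, -0.0151], [-0.4502, 0.5802, -0.6788], [0.4322, -0.5236, -0.7342]]), ('t', [0.4263, 0.2537, 0.9473])]
side [[581.5801796300636, 0.0, 306.1189595452068], [0.0, 581.5801796300636, 239.5985494992877], [0.0, 0.0, 1.0]] [('R', [[0.8174, -0.576, 0.0135], [-0.3485, -0.5129, -0.7845], [0.4588, 0.6365, -0.62]]), ('t', [-0.3843, 0.2533, 1.1393])]
wrist [[358.0586499390704, 0.0, 313.3724666068669], [0.0, 358.0586499390704, 245.47855331412705], [0.0, 0.0, 1.0]] [('tool_from_camera', [[0.0006, -0.9565, -0.2919, 0.0809], [1.0, 0.0007, -0.0002, 0.0003], [0.0004, -0.2919, 0.9565, -0.1661], [0.0, 0.0, 0.0, 1.0]])]
```

View pics/scene0.png

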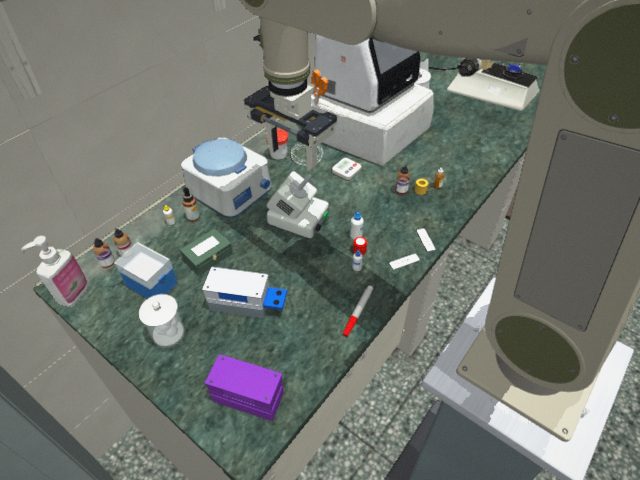

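View pics/side0.png

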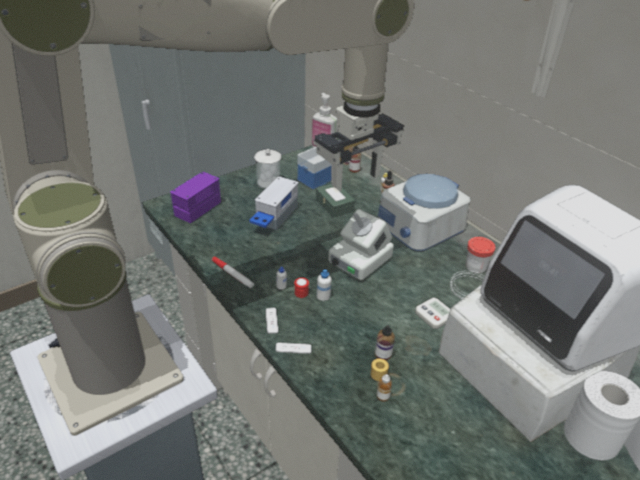

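Scene view: sleeve at (422,186), cap at (360,244), magazine at (235,290) with the plate nose at (276,298), rotator at (298,205). Side view: sleeve (380,370), cap (302,288), plate nose (263,218), rotator (362,245).

```bash
cat > h.py <<'E'
import numpy as np,cv2
from plant import robot
from scipy.spatial.transform import Rotation as Ro
def load(n): return dict(np.load(f"pics/{n}.npz"))
def snap(name,tag):
    s=robot.read_state(); c=robot.read_camera(name)
    if name=="wrist":
        T=np.eye(4);T[:3,:3]=Ro.from_rotvec(s["orientation"]).as_matrix();T[:3,3]=s["tool_pos"]
        W=T@c["tool_from_camera"]; c["R"]=W[:3,:3].T; c["t"]=-W[:3,:3].T@W[:3,3]
    np.savez(f"pics/{tag}.npz",**c); cv2.imwrite(f"pics/{tag}.png",c["image"]); return c
def ray(c,p):
    d=c["R"].T@np.linalg.solve(c["K"],[p[0],p[1],1.]); return -c["R"].T@c["t"],d/np.linalg.norm(d)
def onz(c,p,z):
    o,d=ray(c,p); return o+d*(z-o[2])/d[2]
def tri(*cp):
    A=np.zeros((3,3));b=np.zeros(3);
    for c,p in cp:
        o,d=ray(c,p);P=np.eye(3)-np.outer(d,d);A+=P;b+=P@o
    X=np.linalg.solve(A,b); return X,[round(float(np.linalg.norm((np.eye(3)-np.outer(ray(c,p)[1],ray(c,p)[1]))@(X-ray(c,p)[0])))*1000,1) for c,p in cp]
def proj(c,X):
    x=c["K"]@(c["R"]@np.asarray(X)+c["t"]); return x[:2]/x[2]
def blobs(img,lo,hi,roi=None,amin=15):
    m=cv2.inRange(cv2.cvtColor(img,cv2.COLOR_BGR2HSV),np.array(lo),np.array(hi))
    if roi: k=np.zeros_like(m);x0,y0,x1,y1=roi;k[y0:y1,x0:x1]=m[y0:y1,x0:x1];m=k
    n,l,st,ce=cv2.connectedComponentsWithStats(m)
    return [(np.round(ce[i],1).tolist(),st[i].tolist()) for i in range(1,n) if st[i][4]>=amin]
E
python3 - <<'E'
from h import *
a,b=load("scene0"),load("side0")
def crop(c,x0,y0,w,h,f): return cv2.resize(c["image"][y0:y0+h,x0:x0+w],None,fx=f,fy=f,interpolation=cv2.INTER_CUBIC)
top=np.hstack([crop(a,255,165,80,75,5),crop(b,320,205,80,75,5)])
bot=np.hstack([crop(a,200,260,100,56,4),crop(b,240,170,100,56,4)])
cv2.imwrite("pics/z1.png",np.vstack([top,bot]))
for n,c,r1,r2,r3 in [("scene",a,(410,175,432,198),(345,235,372,256),(255,280,292,315)),("side",b,(366,355,392,384),(290,275,312,300),(245,205,280,230))]:
    print(n,"brass",blobs(c["image"],(15,100,60),(32,255,255),r1),"red",blobs(c["image"],(0,120,60),(8,255,255),r2),blobs(c["image"],(172,120,60),(180,255,255),r2),"blue",blobs(c["image"],(100,150,60),(125,255,255),r3))
E
```

```text
scene brass [([420.9, 186.0], [414, 178, 15, 17, 188])] red [([359.7, 245.8], [353, 237, 14, 18, 143])] [] blue [([274.2, 298.2], [263, 287, 24, 23, 383])]
side brass [([378.8, 368.8], [371, 358, 18, 26, 317])] red [([301.0, 288.9], [294, 277, 15, 21, 178])] [] blue [([261.1, 218.8], [250, 212, 23, 15, 200])]
```

View pics/z1.png

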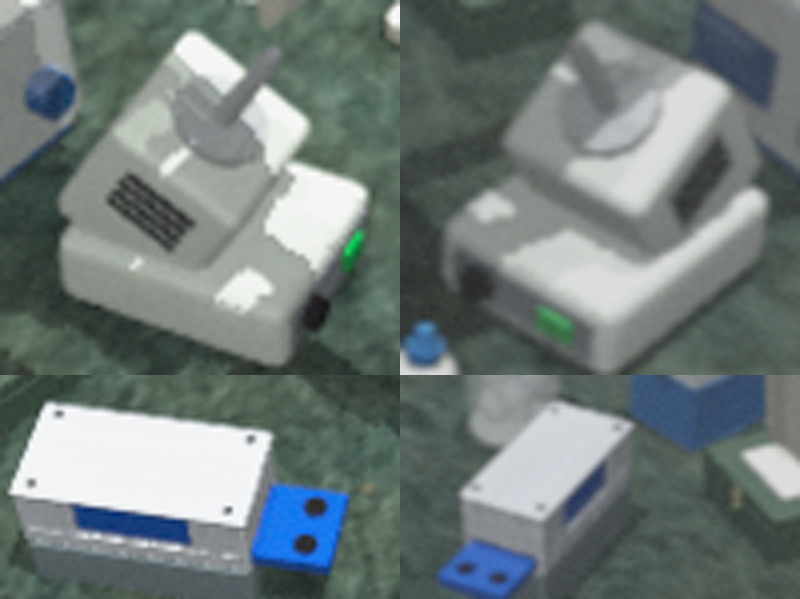

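The crop shows spindle tip/flange centre at about (309.6,174.6)/(298,188.8) in scene and (355.6,212.2)/(362,226.6) in side. The roof screws and the plate's black spots are clear in both.

```bash
python3 - <<'E'
from h import *
np.set_printoptions(precision=4,suppress=True)
a,b=load("scene0"),load("side0")
S=lambda x,y:((x+.5)/5-.5+255,(y+.5)/5-.5+165); D=lambda x,y:((x-400+.5)/5-.5+320,(y+.5)/5-.5+205)
s=lambda x,y:((x+.5)/4-.5+200,(y-375+.5)/4-.5+260); d=lambda x,y:((x-400+.5)/4-.5+240,(y-375+.5)/4-.5+170)
def T(n,p,q): X=tri((a,p),(b,q)); print(n,X[0],X[1]); return X[0]
tip=T("tip",S(275,50),D(580,38)); fl=T("flange",S(217,121),D(612,110))
v=tip-fl; print("lean deg",np.degrees(np.arccos(v[2]/np.linalg.norm(v))),"len",np.linalg.norm(v),"az",np.degrees(np.arctan2(v[1],v[0])))
T("knob",S(318,311),D(475,281));T("green",S(352,250),D(555,322))
P=[T("scr",s(*p),d(*q)) for p,q in [((59,413),(627,427)),((250,439),(475+66,520)),((228,510),(475,490)),((30,484),(554,410))]]
P2=[T("scrB",s(*p),d(*q)) for p,q in [((59,413),(627,427)),((250,439),(541,520)),((30,484),(554,410)),((228,510),(475,490))]]
T("spot1",s(316,507),d(498,577));T("spot2",s(305,545),d(467,562))
T("sleeve",(420.9,186),(378.8,368.8));T("cap",(359.7,245.8),(301,288.9))
for z in (.015,.03): print("sleeve onz",z,onz(a,(420.9,186),z),onz(b,(378.8,368.8),z))
E
```

```text
tip [ 0.5778 -0.0319  0.1633] [0.9, 0.9]
flange [ 0.6081 -0.025   0.1074] [0.2, 0.2]
lean deg 29.06415365263688 len 0.06395273843210382 az -167.0610601503777
knob [ 0.5404 -0.015   0.0293] [0.2, 0.2]
green [ 0.5534 -0.0585  0.0288] [0.4, 0.4]
scr [0.6125 0.2511 0.0759] [2.3, 2.3]
scr [0.5173 0.2012 0.0718] [2.7, 2.7]
scr [0.4937 0.244  0.0779] [0.9, 0.9]
scr [0.5855 0.2944 0.0781] [0.2, 0.2]
scrB [0.6125 0.2511 0.0759] [2.3, 2.3]
scrB [0.5173 0.2012 0.0718] [2.7, 2.7]
scrB [0.5855 0.2944 0.0781] [0.2, 0.2]
scrB [0.4937 0.244  0.0779] [0.9, 0.9]
spot1 [0.4796 0.1973 0.043 ] [0.2, 0.2]
spot2 [0.469  0.2192 0.0445] [1.7, 1.7]
sleeve [ 0.425  -0.3085  0.0165] [0.0, 0.0]
cap [ 0.4314 -0.0363  0.015 ] [1.2, 1.2]
sleeve onz 0.015 [ 0.4257 -0.3101  0.015 ] [ 0.4259 -0.3077  0.015 ]
sleeve onz 0.03 [ 0.4189 -0.294   0.03  ] [ 0.4167 -0.3162  0.03  ]
```

```bash
cat >> h.py <<'E'
def pose():
    s=robot.read_state();return Ro.from_rotvec(s["orientation"]),s["tool_pos"],s
def down(yaw): # tool z down, jaw axis (tool y) at world azimuth yaw deg
    y=np.array([np.cos(np.radians(yaw)),np.sin(np.radians(yaw)),0]);z=np.array([0,0,-1.]);return Ro.from_matrix(np.c_[np.cross(y,z),y,z])
def plan(P,R=None,step=4.0,start=None):
    r,p,_=pose() if start is None else start+(0,)
    R=R or r; rel=r.inv()*R; rv=rel.as_rotvec(degrees=True); d=r.inv().apply(np.asarray(P)-p)*100
    n=max(1,int(np.ceil(max(np.linalg.norm(d)/step,np.linalg.norm(rv)/8))))
    M=sum(Ro.from_rotvec(rv/n*k,degrees=True).as_matrix() for k in range(n))
    print("N=%d row"%n,np.round(np.linalg.solve(M,d),2).tolist(),np.round(rv/n,2).tolist())
E
python3 - <<'E'
from h import *
np.set_printoptions(precision=4,suppress=True)
a,b=load("scene0"),load("side0")
for n,p,q,h in [("stain",(402,193),(384,358),0),("oil",(438.5,187),(384,399),0),("buf",(357,239),(324,299),0),("anti",(357.5,270),(281.5,288),0)]:
    print(n,onz(a,p,h),onz(b,q,h))
for yaw in (0,90,60,30): print(yaw);plan([.425,-.309,.16],down(yaw))
E
```

```text
stain [ 0.458  -0.2713  0.    ] [ 0.4616 -0.2842  0.    ]
oil [ 0.393  -0.3516 -0.    ] [ 0.3962 -0.3591 -0.    ]
buf [ 0.4574 -0.0623  0.    ] [ 0.463  -0.0797  0.    ]
anti [0.4011 0.0159 0.    ] [0.4042 0.0039 0.    ]
0
N=9 row [-3.43, -1.94, 0.64] [-0.01, -0.0, 0.0]
90
N=12 row [-1.08, -3.1, 0.48] [-0.0, -0.01, -7.5]
60
N=9 row [-2.3, -3.43, 0.64] [-0.01, -0.01, -6.67]
30
N=9 row [-2.93, -2.71, 0.64] [-0.01, -0.0, -3.33]
```

```bash
python3 - <<'E'
from h import *
plan([.425,-.309,.14],down(-40))
E
```

```text
N=10 row [-3.55, -0.72, 0.78] [-0.01, 0.0, 4.0]
```

```bash
python3 -m inch '[[[-3.55,-0.72,0,0,0,4,-1],[-3.55,-0.72,0.5,0,0,4,-1],[-3.55,-0.72,0.9,0,0,4,-1],[-3.55,-0.72,0.9,0,0,4,-1],[-3.55,-0.72,0.9,0,0,4,-1]]]'; python3 -m inch '[[[-3.55,-0.72,0.9,0,0,4,-1],[-3.55,-0.72,0.9,0,0,4,0],[-3.55,-0.72,0.9,0,0,4,0],[-3.55,-0.72,0.9,0,0,4,0],[-3.55,-0.72,0.9,0,0,4,0]]]'; python3 -m inch '[[[0,0,0,0,0,0,0],[0,0,0,0,0,0,0],[0,0,0,0,0,0,0]]]'
python3 - <<'E'
from h import *
c=snap("wrist","w1");print(robot.read_state()["opening"],proj(c,[.425,-.309,.03]))
print(blobs(c["image"],(15,100,60),(32,255,255),amin=60))
E
```

```text
t: 0.65
tool_pos: [0.5392, -0.1711, 0.186]
orientation: [-2.576, -1.798, 0.0]
force: [1.3, 0.2, -0.1]
opening: 0.093
t: 1.15
tool_pos: [0.4242, -0.31, 0.141]
orientation: [-2.849, -1.323, 0.0]
force: [0.2, 0.7, -1.0]
opening: 0.0657
t: 1.45
tool_pos: [0.426, -0.3086, 0.1419]
orientation: [2.846, 1.329, 0.001]
force: [0.7, -0.1, 0.1]
opening: 0.0472
0.04695003019882267 [311.86724656 242.37498665]
[([313.0, 238.7], [293, 216, 40, 45, 1258]), ([320.0, 290.4], [310, 277, 24, 27, 447]), ([199.4, 391.6], [191, 355, 23, 72, 826]), ([427.5, 392.1], [414, 356, 23, 71, 802]), ([387.0, 463.9], [155, 443, 445, 37, 13224])]
```

View pics/w1.png

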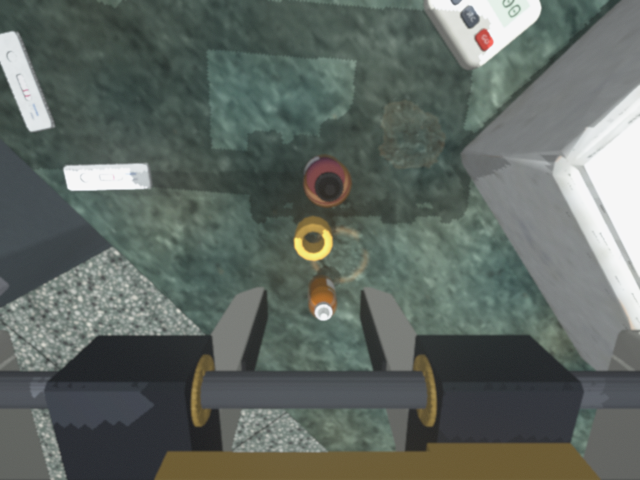

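Wrist view: sleeve ring at (313,241), stain bottle above it at (328,182), oil below at (321,290). The jaws close left and right, clear of both bottles.

```bash
python3 - <<'E'
from h import *
c=load("w1");X=onz(c,(313,241),.03);print(X)
plan([X[0],X[1],.006],down(-40),step=3)
E
```

```text
[ 0.42644815 -0.30869894  0.03      ]
N=5 row [-0.0, 0.0, 2.72] [0.01, -0.0, 0.02]
```

```bash
python3 -m inch '[[[0,0,4,0,0,0,0],[0,0,4,0,0,0,0],[0,0,3.5,0,0,0,0],[0,0,2.1,0,0,0,0],[0,0,0,0,0,0,0]]]' 30; python3 -m inch '[[[0,0,0,0,0,0,1],[0,0,0,0,0,0,1],[0,0,0,0,0,0,1],[0,0,0,0,0,0,1],[0,0,0,0,0,0,1]]]'; python3 -m inch '[[[0,0,0,0,0,0,1],[0,0,-1,0,0,0,1],[0,0,-4,0,0,0,1],[0,0,-4,0,0,0,1],[0,0,-4,0,0,0,1]]]';python3 -m inch '[[[0,0,-4,0,0,0,1],[0,0,-4,0,0,0,1],[0,0,0,0,0,0,1]]]'
python3 - <<'E'
from h import *
az=np.radians(-165); n=np.array([.5*np.cos(az),.5*np.sin(az),.866]); f=np.array([.6081,-.025,.112])
r,p,s=pose(); R=Ro.align_vectors([-n],[[0,0,-1]])[0]*down(-40)
P=f+n*.12
print(P,s["q"]);plan(P,R)
for yaw in(-75,105): plan(P,Ro.align_vectors([-n],[[0,0,-1]])[0]*down(yaw))
E
```

```text
t: 2.0
tool_pos: [0.4246, -0.3068, 0.0029]
orientation: [-2.842, -1.329, 0.003]
force: [0.2, 0.4, 0.4]
opening: 0.0466
t: 2.5
tool_pos: [0.4267, -0.3098, 0.0075]
orientation: [2.845, 1.327, 0.003]
force: [-0.1, 2.1, 6.5]
opening: 0.0307
t: 3.0
tool_pos: [0.4249, -0.3089, 0.1377]
orientation: [-2.847, -1.327, 0.0]
force: [-0.1, 0.2, -0.9]
opening: 0.0308
t: 3.3
tool_pos: [0.4279, -0.3114, 0.2238]
orientation: [2.837, 1.323, 0.007]
force: [-0.2, -0.4, -0.3]
opening: 0.0307
[ 0.55014445 -0.04052914  0.21592   ] [-7.25968663e-01 -7.60507296e-02  1.68898902e+00 -1.94021809e-04
  1.51682833e+00 -2.76976928e-02]
N=8 row [3.53, -1.04, 0.63] [-2.07, 3.07, 0.02]
N=8 row [3.17, -1.95, 0.78] [-1.06, 3.61, 4.29]
N=19 row [1.28, 1.61, -0.06] [-1.97, -0.58, -7.41]
```

```bash
python3 -m inch '[[[3.17,-1.95,0.7,-1.06,3.61,4.29,1],[3.17,-1.95,0.7,-1.06,3.61,4.29,1],[3.17,-1.95,0.75,-1.06,3.61,4.29,1],[3.17,-1.95,0.78,-1.06,3.61,4.29,1],[3.17,-1.95,0.78,-1.06,3.61,4.29,1]]]'; python3 -m inch '[[[3.17,-1.95,0.78,-1.06,3.61,4.29,1],[3.17,-1.95,0.78,-1.06,3.61,4.29,1],[3.17,-1.95,0.78,-1.06,3.61,4.29,1],[0,0,0,0,0,0,1],[0,0,0,0,0,0,1]]]'
python3 - <<'E'
from h import *
import time
r,p,s=pose();print("tool z",r.as_matrix()[:,2],"jaw",r.as_matrix()[:,1],s["q"])
for i in(2,): snap("wrist","w2");snap("scene","s2");snap("side","d2")
a,b=load("s2"),load("d2")
g=lambda c,x,y,w,h:cv2.resize(c["image"][y:y+h,x:x+w],(400,300),interpolation=cv2.INTER_CUBIC)
w=cv2.resize(load("w2")["image"],(800,600))
cv2.imwrite("pics/z2.png",w)
cv2.imwrite("pics/z3.png",np.hstack([g(a,245,140,120,90),g(b,310,170,120,90)]))
E
```

```text
t: 3.8
tool_pos: [0.4821, -0.1293, 0.1967]
orientation: [-2.959, -0.741, -0.5]
force: [1.1, -0.3, -0.6]
opening: 0.0303
t: 4.3
tool_pos: [0.5466, -0.0375, 0.2102]
orientation: [-2.94, -0.389, -0.774]
force: [0.0, -0.1, -0.7]
opening: 0.0305
tool z [ 0.47410615  0.13736588 -0.86968614] jaw [ 0.26223657 -0.96495728 -0.00945656] [-0.37414737 -0.48392841  2.13603724  0.34610897  1.09229518  0.83535275]
```

View pics/z2.png

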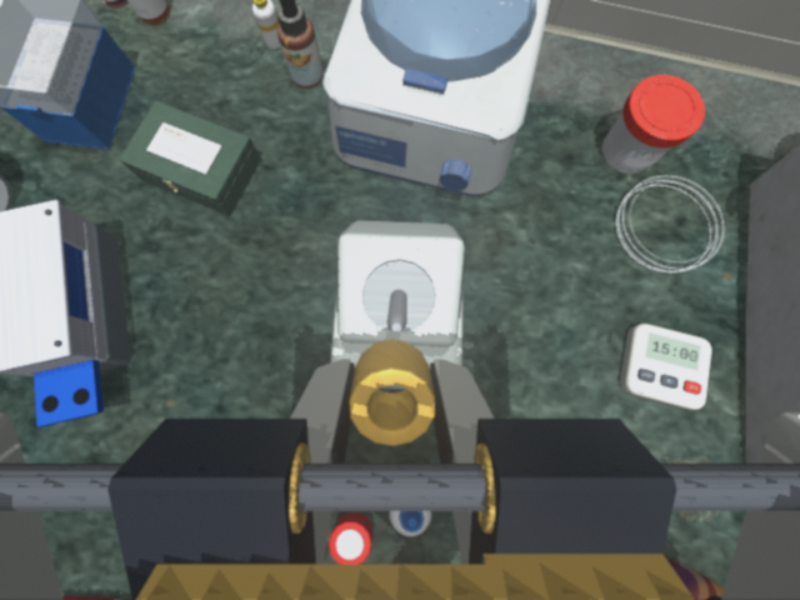

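View pics/z3.png

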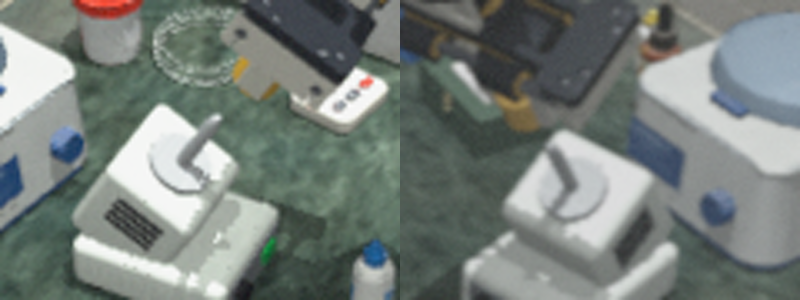

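Wrist view (800-wide): flange centre (399,296), spindle tip about (398,326), sleeve held cleanly on the same centre line. Scene/side crops: flange (181,161)/(172,186), tip (214,119)/(151,147).

```bash
python3 - <<'E'
from h import *
np.set_printoptions(precision=4,suppress=True)
a,b,w=load("s2"),load("d2"),load("w2")
f=lambda x,y,ox,oy:(ox+(x+.5)/3.333-.5,oy+(y+.5)/3.333-.5)
F=[(a,f(181,161,245,140)),(b,f(172,186,310,170))];T=[(a,f(214,119,245,140)),(b,f(151,147,310,170))]
wf=(w,(399/1.25,296/1.25));wt=(w,(398/1.25,326/1.25))
Xf=tri(*F,wf);Xt=tri(*T,wt);print(tri(*F),Xf,tri(*T),Xt)
v=Xt[0]-Xf[0];print(np.linalg.norm(v),np.degrees(np.arctan2(v[1],v[0])))
print("w onz flange .112",onz(w,wf[1],.112),"tip .1622",onz(w,wt[1],.1615))
r,p,s=pose();print(p,[proj(w,p+r.apply([0,0,k])) *1.25 for k in(-.0245,.0055)])
E
```

```text
(array([ 0.6052, -0.0251,  0.1118]), [0.0, 0.0]) (array([ 0.6052, -0.0255,  0.1117]), [0.3, 0.4, 0.6]) (array([ 0.5783, -0.0311,  0.1597]), [0.6, 0.6]) (array([ 0.578 , -0.0318,  0.1598]), [1.0, 0.6, 1.0])
0.05559484750270598 -167.0359924452595
w onz flange .112 [ 0.6052 -0.0262  0.112 ] tip .1622 [ 0.5773 -0.0328  0.1615]
[ 0.5468 -0.039   0.2103] [array([393.8778, 410.7789]), array([393.6969, 373.9879])]
```

```bash
cat >> h.py <<'E'
FL=np.array([.6052,-.0258,.112]); AZ=-165.5
N=np.array([.5*np.cos(np.radians(AZ)),.5*np.sin(np.radians(AZ)),.866])
def tilt(yaw): return Ro.align_vectors([-N],[[0,0,-1]])[0]*down(yaw)
def axis_off():
    r,p,s=pose(); X=np.array([np.cos(np.radians(AZ+180))*.866,np.sin(np.radians(AZ+180))*.866,.5]);Y=np.cross(N,X)
    print("in spindle frame mm",np.round(1000*np.array([(p-FL)@X,(p-FL)@Y,(p-FL)@N]),1),"tilt err deg",np.degrees(np.arccos(min(1,-r.as_matrix()[:,2]@N))))
E
python3 - <<'E'
from h import *
axis_off();plan(FL+N*.07,tilt(-75.5))
E
```

```text
in spindle frame mm [ -2.6   1.8 115. ] tilt err deg 0.9451374013055436
N=2 row [0.14, 0.11, 2.25] [-0.38, 0.21, 0.09]
```

```bash
python3 -m inch '[[[0.14,0.11,2.25,-0.38,0.2,0.1,1],[0.14,0.11,2.25,-0.38,0.2,0.1,1],[0,0,0,0,0,0,1]]]'
python3 - <<'E'
from h import *
axis_off();w=snap("wrist","w3");axis_off();a=snap("scene","s3");axis_off();b=snap("side","d3");axis_off()
g=lambda c,x,y,w,h:cv2.resize(c["image"][y:y+h,x:x+w],(400,300),interpolation=cv2.INTER_CUBIC)
cv2.imwrite("pics/z4.png",np.vstack([np.hstack([g(a,255,140,80,60),g(b,320,180,80,60)]),np.hstack([g(w,240,180,160,120),g(w,200,180,240,180)])]))
E
```

```text
t: 4.75
tool_pos: [0.5702, -0.0339, 0.1692]
orientation: [-2.949, -0.373, -0.783]
force: [-0.5, -0.1, -1.2]
opening: 0.0304
in spindle frame mm [-2.5  0.9 67.5] tilt err deg 0.47215954894339596
in spindle frame mm [-1.6  0.8 68.7] tilt err deg 0.43896879593565724
in spindle frame mm [-0.4  0.5 69.7] tilt err deg 0.3931542749151288
in spindle frame mm [ 0.4  0.2 70.4] tilt err deg 0.3802962857001278
```

View pics/z4.png

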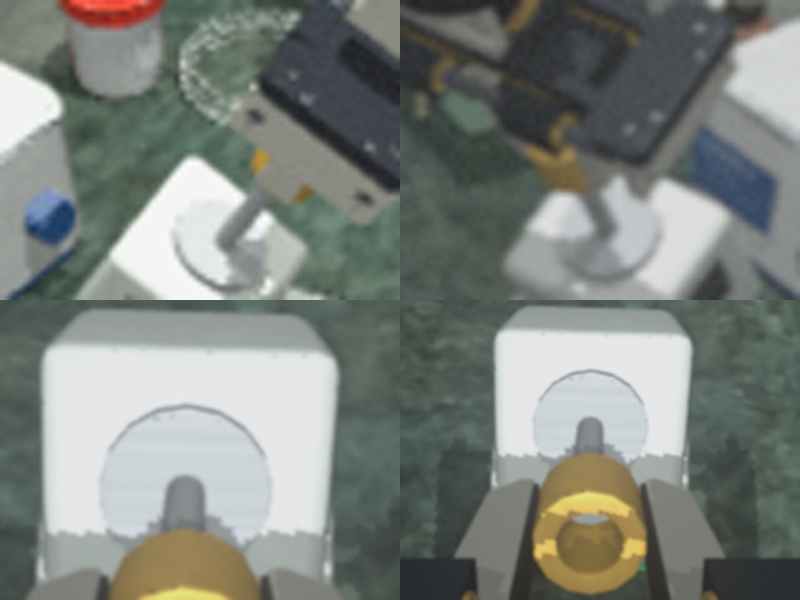

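The crop shows the sleeve coaxial with the spindle, just above the tip, both on wrist column about 590. Descending along the axis.

```bash
python3 -m inch '[[[0,0,1.5,0,0,0,1],[0,0,1.5,0,0,0,1],[0,0,0,0,0,0,1],[0,0,0,0,0,0,1]]]';python3 -c "
from h import *
axis_off()";  python3 -m inch '[[[0,0,1,0,0,0,1],[0,0,1,0,0,0,1],[0,0,0.5,0,0,0,1],[0,0,0,0,0,0,1],[0,0,0,0,0,0,1]]]';python3 -c "
from h import *
axis_off()"
```

```text
t: 5.3
tool_pos: [0.5861, -0.0302, 0.1477]
orientation: [-2.949, -0.374, -0.791]
force: [-0.1, -0.2, -1.1]
opening: 0.031
in spindle frame mm [ 0.9  0.5 40.7] tilt err deg 0.3830684438621999
t: 5.8
tool_pos: [0.5981, -0.0265, 0.1247]
orientation: [-2.949, -0.375, -0.79]
force: [-0.2, 0.1, -0.3]
opening: 0.0306
in spindle frame mm [ 0.2  1.1 14.6] tilt err deg 0.3832821689825007
```

```bash
python3 -m inch '[[[0,0,0.4,0,0,0,1],[0,0,0.2,0,0,0,1],[0,0,0,0,0,0,1],[0,0,0,0,0,0,1]]]';python3 -m inch '[[[0,0,0.2,0,0,0,1],[0,0,0,0,0,0,1],[0,0,0,0,0,0,1]]]';python3 -c "
from h import *
axis_off()"
```

```text
t: 6.2
tool_pos: [0.6011, -0.0259, 0.1199]
orientation: [-2.949, -0.375, -0.791]
force: [-0.5, -0.5, -0.2]
opening: 0.0308
t: 6.5
tool_pos: [0.6024, -0.0257, 0.1193]
orientation: [-2.948, -0.375, -0.792]
force: [-8.2, 0.3, 7.8]
opening: 0.0307
in spindle frame mm [1.4 0.8 7.6] tilt err deg 0.38864245998223507
```

```bash
python3 -m inch '[[[0,0,0,0,0,0,-0.1],[0,0,0,0,0,0,-0.1],[0,0,0,0,0,0,-0.1],[0,0,0,0,0,0,-0.1],[0,0,0,0,0,0,-0.1]]]';python3 -m inch '[[[0,0,-1,0,0,0,-0.1],[0,0,-3,0,0,0,-0.1],[0,0,-4,0,0,0,-0.1],[0,0,-4,0,0,0,-0.1],[0,0,0,0,0,0,-0.1]]]'
python3 - <<'E'
from h import *
np.set_printoptions(precision=4,suppress=True)
a=snap("scene","s4");b=snap("side","d4");w=snap("wrist","w4")
g=lambda c,x,y,w,h:cv2.resize(c["image"][y:y+h,x:x+w],(400,300),interpolation=cv2.INTER_CUBIC)
cv2.imwrite("pics/z5.png",np.vstack([np.hstack([g(a,255,140,80,60),g(b,320,180,80,60)]),np.hstack([g(w,200,180,240,180),g(w,0,160,160,120)])]))
# magazine, plate from wrist & fixed: print plate pose estimate
rects=[]
for n,c,roi in(("scene",a,(255,280,292,315)),("side",b,(245,205,280,230))): print(n,blobs(c["image"],(100,150,60),(125,255,255),roi))
m=np.array([.4743,.208]);u=np.array([np.cos(np.radians(27)),np.sin(np.radians(27))])
r,p,s=pose();print(p,s["q"])
P=[m[0],m[1],.019+.10]
plan(P,down(-63))
E
```

```text
t: 7.0
tool_pos: [0.6021, -0.0257, 0.1181]
orientation: [-2.949, -0.374, -0.791]
force: [-0.7, -0.6, -0.3]
opening: 0.0512
t: 7.5
tool_pos: [0.5453, -0.0423, 0.2298]
orientation: [-2.95, -0.376, -0.806]
force: [1.0, 0.2, 2.0]
opening: 0.0512
scene [([274.3, 298.2], [263, 287, 24, 23, 383])]
side [([261.1, 219.0], [250, 212, 23, 15, 204])]
[ 0.5439 -0.0409  0.2223] [-0.378  -0.5143  2.1374  0.3369  1.1048  0.8513]
N=7 row [-0.17, -3.72, 1.47] [0.47, -4.28, -1.75]
```

View pics/z5.png

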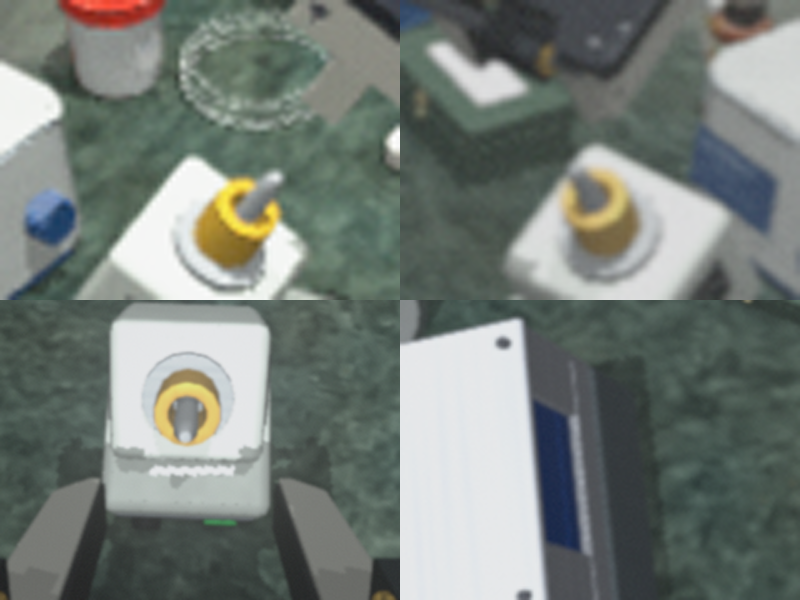

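The sleeve is seated on the flange in all three views. Next, the plate.

```bash
python3 -m inch '[[[-0.17,-3.72,1.2,0.47,-4.28,-1.75,-0.6],[-0.17,-3.72,1.2,0.47,-4.28,-1.75,-0.6],[-0.17,-3.72,1.2,0.47,-4.28,-1.75,-0.6],[-0.17,-3.72,1.2,0.47,-4.28,-1.75,-0.6],[-0.17,-3.72,1.2,0.47,-4.28,-1.75,-0.6]]]'; python3 -m inch '[[[-0.17,-3.72,1.2,0.47,-4.28,-1.75,-0.6],[-0.17,-3.72,1.2,0.47,-4.28,-1.75,-0.6],[0,0,0,0,0,0,-0.6],[0,0,0,0,0,0,-0.6],[0,0,0,0,0,0,-0.6]]]'
python3 - <<'E'
from h import *
np.set_printoptions(precision=4,suppress=True)
w=snap("wrist","w5")
m=cv2.inRange(cv2.cvtColor(w["image"],cv2.COLOR_BGR2HSV),(100,150,90),(125,255,255))
cs=[c for c in cv2.findContours(m,0,2)[0] if cv2.contourArea(c)>300]
for c in cs: print(cv2.contourArea(c),cv2.boundingRect(c),[np.round(onz(w,q,.042),4).tolist() for q in cv2.boxPoints(cv2.minAreaRect(c))])
r,p,s=pose();print(p,s["opening"],s["q"])
for X in ([.4743,.208,.042],):print(proj(w,X))
E
```

```text
t: 8.15
tool_pos: [0.4986, 0.141, 0.1597]
orientation: [-3.049, -0.638, -0.223]
force: [0.2, -0.4, 0.1]
opening: 0.0746
t: 8.65
tool_pos: [0.4685, 0.206, 0.1362]
orientation: [-3.055, -0.733, 0.002]
force: [-0.3, -0.3, -0.1]
opening: 0.0744
590.0 (285, 220, 60, 13) [[0.4786, 0.2341, 0.042], [0.4985, 0.195, 0.042], [0.4904, 0.1906, 0.042], [0.4702, 0.2301, 0.042]]
[0.4688 0.2058 0.1368] 0.07470359601705331 [ 0.3132 -0.0539  1.8286  0.0003  1.3673  1.4134]
[313.618  240.2028]
```

View pics/w5.png

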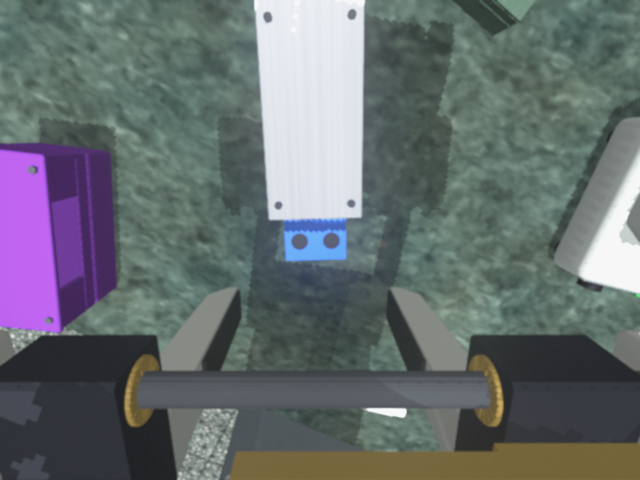

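Wrist view: nose front edge from (285.5,261.5) to (346.5,260), spots (300,242) and (331.5,241), roof screws (267,17),(352,14),(278,205),(351,203).

```bash
python3 - <<'E'
from h import *
np.set_printoptions(precision=4,suppress=True)
w=load("w5")
A,B=onz(w,(285.5,261.5),.042),onz(w,(346.5,260),.042);s1,s2=onz(w,(300,242),.042),onz(w,(331.5,241),.042)
az=lambda v:np.degrees(np.arctan2(v[1],v[0]))
print(A,B,"width",np.linalg.norm(A-B),az(B-A)+90,"spots",s1,s2,az(s2-s1)+90)
S=[onz(w,q,.078) for q in((267,17),(352,14),(278,205),(351,203))]
print("mag centre",np.mean(S,0),az((S[0]+S[1]-S[2]-S[3])),np.linalg.norm(S[0]-S[1]),np.linalg.norm(S[0]-S[2]))
th=np.radians(az((S[0]+S[1]-S[2]-S[3])));u=np.array([np.cos(th),np.sin(th),0])
M=np.mean(S,0);f=(A+B)/2;print("front in mag",(f-M)@u,"lat",(f-M)@np.cross([0,0,1],u))
G=f+u*.019;G[2]=.020;H=G.copy();H[2]=.08
print("grasp",G);plan(H,down(np.degrees(th)-90));plan(G,down(np.degrees(th)-90),start=(down(np.degrees(th)-90),H))
E
```

```text
[0.4492 0.2195 0.042 ] [0.4717 0.1782 0.042 ] width 0.04701537426449547 28.55711429635997 spots [0.4683 0.2165 0.042 ] [0.4799 0.1957 0.042 ] 28.95543230058113
mag centre [0.5509 0.2481 0.078 ] 28.598803111853545 0.04653866969465519 0.104178178607494
front in mag -0.10296805495184823 lat 0.00011413197150146786
grasp [0.4771 0.208  0.02  ]
N=2 row [0.42, 0.09, 2.84] [-0.01, 0.01, -0.82]
N=2 row [0.0, 0.0, 3.0] [0.0, 0.0, 0.0]
```

```bash
python3 -m inch '[[[0.42,0.09,2.84,0,0,-0.82,-0.6],[0.42,0.09,2.84,0,0,-0.82,-0.6],[0,0,0,0,0,0,-0.6],[0,0,0,0,0,0,-0.6],[0,0,0,0,0,0,-0.6]]]' 40
python3 - <<'E'
from h import *
plan([.4771,.208,.0195],down(28.6-90),step=3)
E
```

```text
t: 9.2
tool_pos: [0.4781, 0.2088, 0.0822]
orientation: [-3.044, -0.776, -0.003]
force: [0.4, -0.6, 1.0]
opening: 0.0745
N=3 row [-0.04, 0.01, 2.09] [-0.0, -0.04, -0.0]
```

```bash
python3 -m inch '[[[-0.04,0,2.4,0,0,0,-0.6],[-0.04,0,2.4,0,0,0,-0.6],[-0.04,0,1.47,0,0,0,-0.6],[0,0,0,0,0,0,-0.6],[0,0,0,0,0,0,-0.6]]]'; python3 -m inch '[[[0,0,0,0,0,0,1],[0,0,0,0,0,0,1],[0,0,0,0,0,0,1],[0,0,0,0,0,0,1],[0,0,0,0,0,0,1]]]';python3 -m inch '[[[0,0,0,0,0,0,1],[0,0,0,0,0,0,1]]]'
```

```text
t: 9.7
tool_pos: [0.4763, 0.2086, 0.0185]
orientation: [-3.043, -0.777, -0.0]
force: [0.8, 0.2, 1.1]
opening: 0.0741
t: 10.2
tool_pos: [0.4761, 0.2085, 0.0178]
orientation: [-3.043, -0.778, 0.0]
force: [-0.8, 0.1, 2.3]
opening: 0.0454
t: 10.4
tool_pos: [0.4761, 0.2085, 0.0178]
orientation: [-3.043, -0.778, 0.0]
force: [-1.3, -0.6, 4.0]
opening: 0.0459
```

```bash
python3 -m inch '[[[-1,0,0,0,0,0,1],[-2,0,0,0,0,0,1],[-2,0,0,0,0,0,1],[-2,0,0,0,0,0,1],[-2,0,0,0,0,0,1]]]'; python3 -m inch '[[[-1,0,-0.2,0,0,0,1],[-1,0,-1,0,0,0,1],[0,0,-4,0,0,0,1],[0,0,-4,0,0,0,1],[0,0,-4,0,0,0,1]]]';python3 -m inch '[[[0,0,-4,0,0,0,1],[0,0,-2,0,0,0,1],[0,0,0,0,0,0,1],[0,0,0,0,0,0,1]]]'
python3 - <<'E'
from h import *
r,p,s=pose();print(p,s["q"],s["opening"])
w=snap("wrist","w6")
E
```

```text
t: 10.9
tool_pos: [0.395, 0.1645, 0.0168]
orientation: [-3.043, -0.778, 0.003]
force: [-0.4, 0.7, -0.4]
opening: 0.0456
t: 11.4
tool_pos: [0.3778, 0.1551, 0.15]
orientation: [-3.043, -0.778, 0.004]
force: [0.8, -0.1, -0.3]
opening: 0.0455
t: 11.8
tool_pos: [0.3789, 0.1554, 0.2086]
orientation: [-3.043, -0.778, 0.002]
force: [0.3, -0.3, -1.1]
opening: 0.0452
[0.37885361 0.15540357 0.20857489] [ 2.63410493e-01 -4.04949687e-01  1.99332211e+00  5.28214146e-04
  1.55472347e+00  1.33388831e+00] 0.045246670509800586
```

View pics/w6.png

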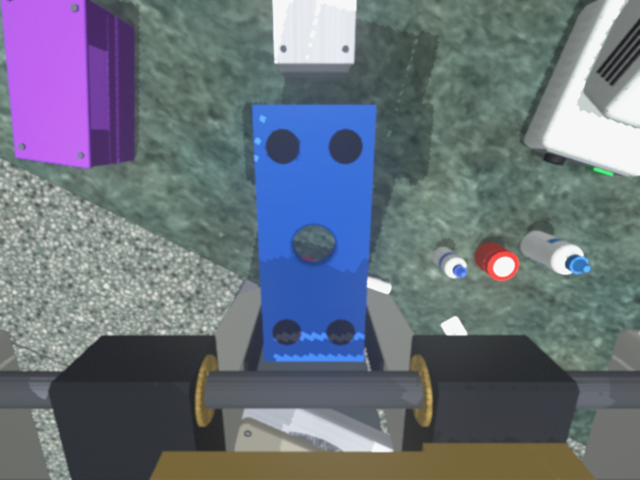

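The plate is out whole: hole centre (314,244), far corners (254,104) and (376,104), gripped near the lower end.

```bash
python3 - <<'E'
from h import *
np.set_printoptions(precision=4,suppress=True)
w=load("w6");C=w["tool_from_camera"]
def tool(px,zt):
    d=C[:3,:3]@np.linalg.solve(w["K"],[*px,1.]);o=C[:3,3];return o+d*(zt-o[2])/d[2]
for z in(-.020,-.0242,-.028):
    a,b=tool((254,104),z),tool((376,104),z);s=[tool(q,z) for q in((283,146),(346,146),(287,331),(341,331))]
    print(z,"hole",tool((314,244),z),"far",a,b,"w",b[1]-a[1],"spots",*[x[:2] for x in s])
E
```

```text
-0.02 hole [ 0.0376  0.001  -0.02  ] far [ 0.0933 -0.0219 -0.02  ] [ 0.0933  0.0246 -0.02  ] w 0.04645489337770654 spots [ 0.0779 -0.0112] [0.0779 0.0136] [-0.0043 -0.0113] [-0.0042  0.0135]
-0.0242 hole [ 0.0389  0.001  -0.0242] far [ 0.0929 -0.0212 -0.0242] [ 0.093   0.0239 -0.0242] w 0.04511977310208248 spots [ 0.078  -0.0108] [0.078  0.0132] [-0.0018 -0.011 ] [-0.0018  0.0132]
-0.028 hole [ 0.04   0.001 -0.028] far [ 0.0926 -0.0206 -0.028 ] [ 0.0927  0.0233 -0.028 ] w 0.04391180713842262 spots [ 0.0781 -0.0105] [0.0781 0.0129] [ 0.0005 -0.0107] [0.0005 0.0128]
```

```bash
cat >> h.py <<'E'
def plate_tcp(h): 
    R=tilt(AZ+90); return FL+N*(h-.0145)-R.apply([.038,.001,0]),R
E
python3 - <<'E'
from h import *
P,R=plate_tcp(.15);print(P);plan(P,R)
E
```

```text
[ 0.50749711 -0.05003478  0.21034258]
N=7 row [0.57, 3.43, 0.13] [-0.54, 4.29, 1.98]
```

```bash
python3 -m inch '[[[0.57,3.43,0,-0.54,4.29,1.98,1],[0.57,3.43,0.1,-0.54,4.29,1.98,1],[0.57,3.43,0.13,-0.54,4.29,1.98,1],[0.57,3.43,0.13,-0.54,4.29,1.98,1],[0.57,3.43,0.13,-0.54,4.29,1.98,1]]]'; python3 -m inch '[[[0.57,3.43,0.13,-0.54,4.29,1.98,1],[0.57,3.43,0.13,-0.54,4.29,1.98,1],[0,0,0,0,0,0,1],[0,0,0,0,0,0,1],[0,0,0,0,0,0,1]]]'
python3 - <<'E'
from h import *
P,R=plate_tcp(.075);print(P);plan(P,R);r,p,s=pose();print(s["q"],s["opening"])
E
```

```text
t: 12.35
tool_pos: [0.4765, 0.0109, 0.2082]
orientation: [-3.0, -0.49, -0.574]
force: [0.3, -0.5, -1.5]
opening: 0.0456
t: 12.85
tool_pos: [0.5079, -0.049, 0.2122]
orientation: [-2.948, -0.375, -0.79]
force: [0.1, -0.3, -0.8]
opening: 0.0456
[ 0.54380265 -0.04064553  0.14539258]
N=2 row [-0.08, 0.05, 3.82] [-0.04, -0.0, -0.01]
[-0.44062782 -0.62431077  2.22560758  0.35929594  1.14852379  0.7940753 ] 0.0456043734869321
```

```bash
python3 -m inch '[[[-0.05,0.02,2.5,0,0,0,1],[-0.05,0.03,2.5,0,0,0,1],[-0.05,0.03,2.5,0,0,0,1],[0,0,0,0,0,0,1],[0,0,0,0,0,0,1]]]'
python3 - <<'E'
from h import *
P,R=plate_tcp(.075);plan(P,R)
w=snap("wrist","w7");a=snap("scene","s7");b=snap("side","d7")
g=lambda c,x,y,w,h:cv2.resize(c["image"][y:y+h,x:x+w],(400,300),interpolation=cv2.INTER_CUBIC)
cv2.imwrite("pics/z6.png",np.vstack([np.hstack([g(a,245,140,120,90),g(b,310,170,120,90)]),np.hstack([g(w,0,0,640,480),g(w,240,180,160,120)])]))
print([proj(w,FL+N*k) for k in(.058,.03)])
E
```

```text
t: 13.35
tool_pos: [0.5435, -0.0399, 0.1475]
orientation: [-2.947, -0.378, -0.79]
force: [0.2, -1.4, -0.1]
opening: 0.0457
N=1 row [-0.1, 0.08, 0.18] [-0.12, -0.03, 0.09]
[array([315.73021095, 231.28192535]), array([315.57167339, 218.71480025])]
```

View pics/z6.png

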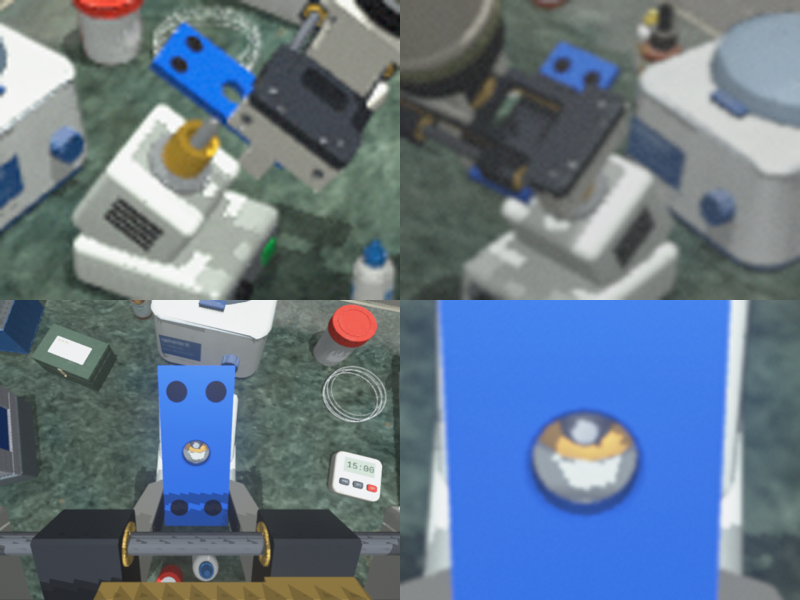

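The plate hole is at wrist (314,244) with the spindle tip seen through it at (313,231). That matches the model for a tip 17 mm below the plate, and the lateral alignment is good. Descending.

```bash
python3 -m inch '[[[-0.05,0,1.2,0,0,0,1],[-0.05,0,1.2,0,0,0,1],[0,0,0,0,0,0,1],[0,0,0,0,0,0,1],[0,0,0,0,0,0,1]]]'; python3 -m inch '[[[0,0,0.8,0,0,0,1],[0,0,0.6,0,0,0,1],[0,0,0.3,0,0,0,1],[0,0,0,0,0,0,1],[0,0,0,0,0,0,1]]]'
python3 - <<'E'
from h import *
P,R=plate_tcp(.03);plan(P,R)
E
```

```text
t: 14.0
tool_pos: [0.5552, -0.0392, 0.128]
orientation: [-2.949, -0.374, -0.796]
force: [0.3, -0.7, -0.1]
opening: 0.0453
t: 14.5
tool_pos: [0.563, -0.0367, 0.1118]
orientation: [-2.948, -0.374, -0.793]
force: [0.2, -0.6, -1.0]
opening: 0.0457
N=1 row [-0.02, -0.1, 0.61] [0.0, -0.11, -0.03]
```

```bash
python3 -m inch '[[[0,0,0.3,0,0,0,1],[0,0,0.1,0,0,0,1],[0,0,0,0,0,0,1],[0,0,0,0,0,0,1]]]'; python3 -m inch '[[[0,0,0.15,0,0,0,1],[0,0,0,0,0,0,1],[0,0,0,0,0,0,1]]]'
python3 - <<'E'
from h import *
P,R=plate_tcp(.03);plan(P,R)
w=snap("wrist","w8");print(robot.read_state()["force"])
E
```

```text
t: 14.9
tool_pos: [0.5651, -0.0363, 0.1086]
orientation: [-2.948, -0.374, -0.794]
force: [0.4, -1.1, -0.3]
opening: 0.0453
t: 15.2
tool_pos: [0.5658, -0.0361, 0.1073]
orientation: [-2.948, -0.374, -0.794]
force: [0.2, 0.5, -0.6]
opening: 0.0454
N=1 row [-0.04, -0.11, 0.08] [0.02, -0.14, -0.02]
[-0.28744261  0.24432875 -0.14371293]
```

```bash
python3 -m inch '[[[0,0,0.15,0,0,0,1],[0,0,0,0,0,0,1],[0,0,0,0,0,0,1]]]'; python3 -m inch '[[[0,0,0.15,0,0,0,1],[0,0,0,0,0,0,1],[0,0,0,0,0,0,1]]]'
python3 - <<'E'
from h import *
P,R=plate_tcp(.03);plan(P,R)
E
```

```text
t: 15.55
tool_pos: [0.5665, -0.0359, 0.1059]
orientation: [-2.948, -0.374, -0.794]
force: [0.1, -0.2, -1.0]
opening: 0.0457
t: 15.85
tool_pos: [0.5672, -0.0358, 0.1049]
orientation: [-2.949, -0.375, -0.794]
force: [-6.8, -0.8, 4.0]
opening: 0.0458
N=1 row [-0.04, -0.12, -0.2] [0.03, -0.13, -0.01]
```

```bash
python3 -m inch '[[[0,0,0,0,0,0,-0.4],[0,0,0,0,0,0,-0.4],[0,0,0,0,0,0,-0.4],[0,0,0,0,0,0,-0.4],[0,0,0,0,0,0,-0.4]]]';python3 -m inch '[[[0,0,-1,0,0,0,-0.4],[0,0,-3,0,0,0,-0.4],[0,0,-4,0,0,0,-0.4],[0,0,-4,0,0,0,-0.4],[0,0,0,0,0,0,-0.4]]]'
python3 - <<'E'
from h import *
np.set_printoptions(precision=4,suppress=True)
a=snap("scene","s9");b=snap("side","d9");w=snap("wrist","w9")
g=lambda c,x,y,w,h:cv2.resize(c["image"][y:y+h,x:x+w],(400,300),interpolation=cv2.INTER_CUBIC)
cv2.imwrite("pics/z7.png",np.vstack([np.hstack([g(a,245,140,120,90),g(b,310,170,120,90)]),np.hstack([g(w,0,0,640,480),g(a,180,230,200,150)])]))
r,p,s=pose();print(p,s["q"],s["opening"])
for n,c,r1 in(("s",a,(345,235,372,256)),("d",b,(290,275,312,300))): print(blobs(c["image"],(0,120,60),(8,255,255),r1))
cap=[.4314,-.0363];line=np.array([.460-.4025,-.071-.010]);print("bottle line az",np.degrees(np.arctan2(line[1],line[0])))
for yaw in(35,-145,-75): plan([.4314,-.0363,.16],down(yaw))
E
```

```text
t: 16.35
tool_pos: [0.5673, -0.0357, 0.1047]
orientation: [-2.948, -0.374, -0.794]
force: [-0.6, 0.6, 0.5]
opening: 0.0649
t: 16.85
tool_pos: [0.5102, -0.0524, 0.216]
orientation: [-2.95, -0.376, -0.808]
force: [0.7, -1.0, 0.6]
opening: 0.0651
[ 0.5089 -0.051   0.2088] [-0.4442 -0.6218  2.2314  0.3623  1.138   0.787 ] 0.0650510341743216
[([359.7, 245.8], [353, 237, 14, 18, 139])]
[([301.2, 289.8], [295, 279, 14, 19, 166])]
bottle line az -54.629951277764334
N=15 row [-0.21, -0.66, 0.22] [1.94, -1.34, -7.17]
N=10 row [-0.95, 0.14, 0.23] [-1.82, -2.64, 6.78]
N=4 row [-2.1, -0.85, 0.58] [0.05, -7.54, -0.13]
```

View pics/z7.png

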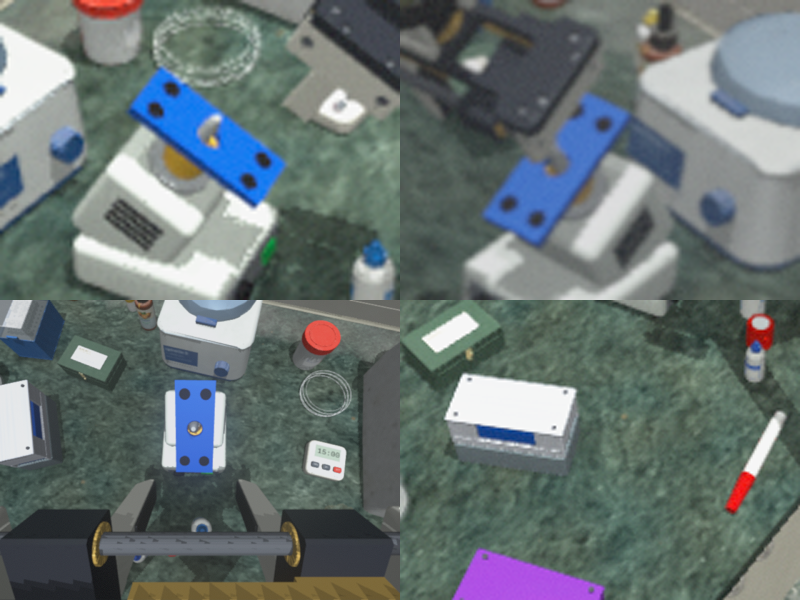

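The plate lies flat on the sleeve with the spindle through its hole, and the magazine and bottles are undisturbed. That is the last picture, so from here I check by numbers.

```bash
for i in 1 2; do :; done
python3 -m inch '[[[-0.21,-0.66,0.22,1.94,-1.34,-7.17,0],[-0.21,-0.66,0.22,1.94,-1.34,-7.17,0],[-0.21,-0.66,0.22,1.94,-1.34,-7.17,0],[-0.21,-0.66,0.22,1.94,-1.34,-7.17,0],[-0.21,-0.66,0.22,1.94,-1.34,-7.17,0]]]'
python3 -m inch '[[[-0.21,-0.66,0.22,1.94,-1.34,-7.17,0],[-0.21,-0.66,0.22,1.94,-1.34,-7.17,0],[-0.21,-0.66,0.22,1.94,-1.34,-7.17,0],[-0.21,-0.66,0.22,1.94,-1.34,-7.17,0],[-0.21,-0.66,0.22,1.94,-1.34,-7.17,0]]]'
python3 -m inch '[[[-0.21,-0.66,0.22,1.94,-1.34,-7.17,0],[-0.21,-0.66,0.22,1.94,-1.34,-7.17,0],[-0.21,-0.66,0.22,1.94,-1.34,-7.17,0],[-0.21,-0.66,0.22,1.94,-1.34,-7.17,0],[-0.21,-0.66,0.22,1.94,-1.34,-7.17,0]]]'
python3 -m inch '[[[0,0,0,0,0,0,0],[0,0,0,0,0,0,0],[0,0,0,0,0,0,0]]]'
python3 - <<'E'
from h import *
np.set_printoptions(precision=4,suppress=True)
w=snap("wrist","w10");r,p,s=pose();print(p,s["q"],s["opening"]);plan([.4314,-.0363,.14],down(35))
im=w["image"];hsv=cv2.cvtColor(im,cv2.COLOR_BGR2HSV)
pr=proj(w,[.4314,-.0363,.034]);print("pred",pr)
m=cv2.inRange(hsv,(0,120,60),(8,255,255))|cv2.inRange(hsv,(172,120,60),(180,255,255))
for c in cv2.findContours(m,0,2)[0]:
    if cv2.contourArea(c)>60: print("red",cv2.boundingRect(c),cv2.contourArea(c))
x0,y0,x1,y1=[int(v) for v in(pr[0]-40,pr[1]-40,pr[0]+40,pr[1]+40)]
print("white",blobs(im,(0,0,150),(180,70,255),(x0,y0,x1,y1),30),"blue caps",blobs(im,(95,90,60),(125,255,255),None,40))
E
```

```text
t: 17.5
tool_pos: [0.4889, -0.0245, 0.1897]
orientation: [-2.721, -1.345, -0.578]
force: [-0.3, -0.2, 0.0]
opening: 0.0466
t: 18.0
tool_pos: [0.4583, -0.0187, 0.1721]
orientation: [-2.203, -2.176, -0.305]
force: [-0.4, 0.7, -0.5]
opening: 0.0465
t: 18.5
tool_pos: [0.43, -0.0351, 0.1578]
orientation: [-1.441, -2.785, 0.005]
force: [0.2, 0.4, -0.1]
opening: 0.0465
t: 18.8
tool_pos: [0.431, -0.0352, 0.1593]
orientation: [-1.454, -2.781, -0.0]
force: [1.0, 0.4, -0.1]
opening: 0.0464
[ 0.4311 -0.0354  0.1596] [-0.2013 -0.3033  2.005   0.0008  1.4423 -0.8093] 0.046594684656854055
N=1 row [-0.09, -0.03, 1.96] [-0.06, -0.13, -0.17]
pred [313.389  238.0878]
red (297, 213, 37, 42) 1171.0
white [([323.3, 202.0], [315, 198, 21, 10, 124]), ([315.0, 237.4], [303, 226, 25, 24, 462]), ([323.8, 271.3], [310, 264, 29, 14, 340])] blue caps [([600.3, 19.3], [592, 0, 17, 41, 203]), ([323.2, 179.5], [316, 173, 15, 14, 169]), ([325.5, 308.9], [316, 298, 20, 22, 355]), ([615.6, 334.4], [597, 320, 43, 32, 167]), ([581.0, 430.4], [568, 407, 27, 52, 885])]
```

```bash
python3 - <<'E'
from h import *
w=load("w10");X=onz(w,(315.3,237.8),.034);print(X);plan([X[0],X[1],.007],down(35),step=20)
E
```

```text
[ 0.43258138 -0.03516911  0.034     ]
N=1 row [-0.1, 0.15, 15.26] [-0.06, -0.13, -0.17]
```

```bash
python3 -m inch '[[[-0.05,0.08,4,0,0,0,0],[-0.05,0.07,4,0,0,0,0],[0,0,4,0,0,0,0],[0,0,2.5,0,0,0,0],[0,0,0.7,0,0,0,0]]]' 30; python3 -m inch '[[[0,0,0,0,0,0,0],[0,0,0,0,0,0,0]]]'; python3 -m inch '[[[0,0,0,0,0,0,1],[0,0,0,0,0,0,1],[0,0,0,0,0,0,1],[0,0,0,0,0,0,1],[0,0,0,0,0,0,1]]]'; python3 -m inch '[[[0,0,0,0,0,0,1],[0,0,-1,0,0,0,1],[0,0,-4,0,0,0,1],[0,0,-4,0,0,0,1],[0,0,-4,0,0,0,1]]]';python3 -m inch '[[[0,0,-4,0,0,0,1],[0,0,-4,0,0,0,1],[0,0,0,0,0,0,1],[0,0,0,0,0,0,1]]]'
python3 - <<'E'
from h import *
P=FL+N*.13;print(P);plan(P,tilt(35))
w=snap("wrist","w11");a=snap("scene","s11");b=snap("side","d11")
print(blobs(w["image"],(0,120,60),(8,255,255),None,200))
for n in("s","d"):
  for k,lo,hi in(("blue",(95,90,60),(125,255,255)),):
    roi={"s":(340,205,375,275),"d":(270,260,335,310)}[n]
    print(n,[ (c,q[4]) for c,q in blobs(load(n+"9")["image"],lo,hi,roi,5)],[ (c,q[4]) for c,q in blobs(load(n+"11")["image"],lo,hi,roi,5)])
E
```

```text
t: 19.35
tool_pos: [0.4299, -0.035, 0.0048]
orientation: [-1.451, -2.778, 0.002]
force: [0.4, 0.1, 0.9]
opening: 0.0464
t: 19.55
tool_pos: [0.434, -0.0357, 0.0095]
orientation: [1.452, 2.785, 0.0]
force: [-0.1, 0.3, 0.7]
opening: 0.0465
t: 20.05
tool_pos: [0.4339, -0.0356, 0.0092]
orientation: [1.451, 2.786, 0.0]
force: [-1.7, -0.5, 6.3]
opening: 0.0313
t: 20.55
tool_pos: [0.4323, -0.0352, 0.1398]
orientation: [-1.45, -2.784, 0.001]
force: [0.1, -0.4, -1.8]
opening: 0.0312
t: 20.95
tool_pos: [0.4337, -0.0355, 0.2193]
orientation: [1.451, 2.786, 0.001]
force: [0.0, -0.1, -0.9]
opening: 0.0314
[ 0.5422704 -0.0420747  0.22458  ]
N=4 row [-1.69, 2.13, 0.38] [-7.02, -2.62, -0.01]
[([313.3, 304.4], [278, 267, 71, 87, 3185])]
s [([357.0, 215.5], 45), ([357.4, 253.2], 19), ([356.5, 263.3], 11)] [([357.0, 215.6], 45), ([357.6, 252.4], 29), ([356.5, 263.3], 11)]
d [([281.2, 269.3], 19), ([324.3, 273.6], 49)] [([281.1, 269.0], 23), ([324.4, 273.3], 53)]
```

```bash
python3 -m inch '[[[-1.69,2.13,0.2,-7.02,-2.62,0,1],[-1.69,2.13,0.38,-7.02,-2.62,0,1],[-1.69,2.13,0.38,-7.02,-2.62,0,1],[-1.69,2.13,0.38,-7.02,-2.62,0,1],[0,0,0,0,0,0,1]]]'; python3 -m inch '[[[0,0,0,0,0,0,1],[0,0,0,0,0,0,1]]]'
python3 - <<'E'
from h import *
axis_off();plan(FL+N*.078,tilt(35))
E
```

```text
t: 21.6
tool_pos: [0.5402, -0.0425, 0.2216]
orientation: [1.258, 2.407, 0.487]
force: [-0.7, 0.9, -1.5]
opening: 0.0314
t: 21.8
tool_pos: [0.5408, -0.0418, 0.2241]
orientation: [1.255, 2.41, 0.483]
force: [-0.3, -0.5, -0.9]
opening: 0.0316
in spindle frame mm [ -1.4   0.7 130.3] tilt err deg 0.516166563809373
N=2 row [-0.06, 0.06, 2.61] [-0.14, -0.1, -0.03]
```

```bash
python3 -m inch '[[[-0.06,0.06,2.6,-0.14,-0.1,0,1],[-0.06,0.06,2.6,-0.14,-0.1,0,1],[0,0,0,0,0,0,1],[0,0,0,0,0,0,1],[0,0,0,0,0,0,1]]]'
python3 - <<'E'
from h import *
axis_off();plan(FL+N*.055,tilt(35))
E
```

```text
t: 22.3
tool_pos: [0.5685, -0.0358, 0.1818]
orientation: [1.25, 2.401, 0.488]
force: [0.0, -0.2, -0.5]
opening: 0.0315
in spindle frame mm [ 2.  -0.5 79.5] tilt err deg 0.44851721471208983
N=1 row [0.12, -0.18, 2.45] [0.2, 0.14, 0.0]
```

```bash
python3 -m inch '[[[0.1,-0.15,0,0.2,0.14,0,1],[0,0,0.8,0,0,0,1],[0,0,0.8,0,0,0,1],[0,0,0,0,0,0,1],[0,0,0,0,0,0,1]]]'
python3 -c "
from h import *
axis_off()"; python3 -m inch '[[[0,0,0.6,0,0,0,1],[0,0,0.4,0,0,0,1],[0,0,0,0,0,0,1],[0,0,0,0,0,0,1]]]'
python3 -c "
from h import *
axis_off()"
```

```text
t: 22.8
tool_pos: [0.574, -0.0337, 0.165]
orientation: [1.254, 2.406, 0.486]
force: [-0.2, -0.7, -1.0]
opening: 0.0312
in spindle frame mm [-1.4  0.2 62. ] tilt err deg 0.39405584320407233
t: 23.2
tool_pos: [0.579, -0.0325, 0.1567]
orientation: [1.254, 2.406, 0.486]
force: [-0.1, 0.1, 0.1]
opening: 0.0312
in spindle frame mm [-1.   0.1 52.3] tilt err deg 0.3859588090354028
```

Mouth is about 5 mm above the plate with no contact yet; continuing in small steps.

```bash
python3 -m inch '[[[0,0,0.3,0,0,0,1],[0,0,0,0,0,0,1],[0,0,0,0,0,0,1]]]'; python3 -m inch '[[[0,0,0.2,0,0,0,1],[0,0,0,0,0,0,1],[0,0,0,0,0,0,1]]]'
python3 -c "
from h import *
axis_off()"
```

```text
t: 23.5
tool_pos: [0.5806, -0.0322, 0.1544]
orientation: [1.253, 2.405, 0.486]
force: [-0.4, 0.2, 0.1]
opening: 0.0317
t: 23.8
tool_pos: [0.5818, -0.0321, 0.1531]
orientation: [1.253, 2.404, 0.486]
force: [-2.6, 0.6, 2.2]
opening: 0.0313
in spindle frame mm [-0.4 -0.2 47.7] tilt err deg 0.3800617427629167
```

```bash
python3 -m inch '[[[0,0,0,0,0,0,-0.1],[0,0,0,0,0,0,-0.1],[0,0,0,0,0,0,-0.1],[0,0,0,0,0,0,-0.1],[0,0,0,0,0,0,-0.1]]]';python3 -m inch '[[[0,0,-1,0,0,0,-0.1],[0,0,-3,0,0,0,-0.1],[0,0,-4,0,0,0,-0.1],[0,0,-4,0,0,0,-0.1],[0,0,0,0,0,0,-0.1]]]'
python3 - <<'E'
from h import *
np.set_printoptions(precision=4,suppress=True)
w=snap("wrist","w12");a=snap("scene","s12");b=snap("side","d12")
print(robot.read_state()["force"],robot.read_state()["opening"])
top=FL+N*.072
for n,c in(("w",w),("s",a),("d",b)):
    pr=proj(c,top);x,y=pr;roi=(int(x-30),int(y-25),int(x+30),int(y+25))
    print(n,"pred dot",pr,"mid",proj(c,FL+N*.055),"red",blobs(c["image"],(0,120,60),(8,255,255),roi,20),"white",[z for z in blobs(c["image"],(0,0,150),(180,60,255),roi,12) if z[1][4]<700])
# plate unchanged? blue in scene/side
for n,roi in(("s",(270,150,340,210)),("d",(330,190,390,245))): print(n,[(c,q[4]) for c,q in blobs(load(n+"9")["image"],(100,150,60),(125,255,255),roi,40)],[(c,q[4]) for c,q in blobs(load(n+"12")["image"],(100,150,60),(125,255,255),roi,40)])
E
```

```text
t: 24.3
tool_pos: [0.5815, -0.0319, 0.1526]
orientation: [1.253, 2.405, 0.486]
force: [-0.2, 0.7, 0.3]
opening: 0.051
t: 24.8
tool_pos: [0.5245, -0.0485, 0.2644]
orientation: [1.248, 2.396, 0.486]
force: [0.4, 0.2, 1.4]
opening: 0.0507
[ 0.0206  0.2102 -0.8489] 0.05128284396063287
w pred dot [309.2669 239.9313] mid [309.3843 234.0624] red [] white [([305.6, 236.0], [293, 224, 26, 25, 532]), ([304.1, 255.4], [279, 245, 49, 19, 140])]
s pred dot [312.6655 171.1139] mid [309.3482 175.1894] red [([309.8, 177.1], [303, 167, 17, 19, 149])] white [([283.7, 151.8], [282, 146, 5, 13, 42]), ([293.3, 150.7], [291, 147, 9, 11, 27]), ([318.6, 153.3], [312, 146, 12, 18, 62]), ([300.9, 159.9], [298, 158, 7, 4, 14]), ([337.7, 167.3], [332, 159, 10, 16, 98]), ([313.7, 172.8], [310, 170, 8, 7, 44]), ([286.4, 187.5], [282, 177, 12, 19, 149])]
d pred dot [353.8254 210.1386] mid [355.6958 213.9009] red [([353.8, 216.7], [345, 207, 16, 16, 79])] white [([351.9, 210.8], [348, 207, 9, 9, 62]), ([375.9, 226.2], [367, 217, 16, 18, 185])]
s [([306.6, 180.8], 696)] [([305.9, 181.0], 569)]
d [([356.5, 221.8], 593)] [([357.4, 220.3], 489)]
```

```bash
python3 - <<'E'
from h import *
a,b,w=load("s12"),load("d12"),load("w12")
X,e=tri((a,(313.7,172.8)),(b,(351.9,210.8)),(w,(305.6,236)));d=X-FL
x=np.array([np.cos(np.radians(AZ+180))*.866,np.sin(np.radians(AZ+180))*.866,.5])
print(X,e,"spindle mm",d@x*1e3,d@np.cross(N,x)*1e3,d@N*1e3,"(expect 0,0,72)")
for n,roi in(("s",[(405,170,450,200),(200,260,300,315)]),("d",[(360,325,395,402),(240,170,300,230)])):
  for R in roi:
    d=np.abs(load(n+"0")["image"].astype(int)-load(n+"12")["image"]) if 0 else None
    x0,y0,x1,y1=R;A=load({"s":"scene0","d":"side0"}[n])["image"][y0:y1,x0:x1].astype(int);B=load(n+"12")["image"][y0:y1,x0:x1].astype(int)
    D=np.abs(A-B).max(2)>60;ys,xs=np.nonzero(D);print(n,R,"changed px",len(xs),(xs.min()+x0,ys.min()+y0,xs.max()+x0,ys.max()+y0) if len(xs) else "")
E
```

```text
[ 0.56620615 -0.03332743  0.1730279 ] [0.4, 0.3, 0.3] spindle mm -3.811283589558734 2.475506593811486 72.66842311197986 (expect 0,0,72)
s (405, 170, 450, 200) changed px 113 (np.int64(416), np.int64(178), np.int64(428), np.int64(194))
s (200, 260, 300, 315) changed px 349 (np.int64(263), np.int64(287), np.int64(286), np.int64(308))
d (360, 325, 395, 402) changed px 255 (np.int64(371), np.int64(358), np.int64(388), np.int64(379))
d (240, 170, 300, 230) changed px 147 (np.int64(250), np.int64(212), np.int64(270), np.int64(224))
```

```bash
python3 -c "
from plant import robot
print(robot.close_job())"
```

```text
the job is handed in; nothing more can be done
None
```

The rotator is fitted and the job was handed in at about 25 s of the 72 s. The hand-in gives no verdict, so the result rests on my own checks.

**What I did:** I slid the sleeve down the leaning spindle onto the flange. I drew the bottom plate out by its nose and lowered it over the spindle onto the sleeve. Then I pushed the cap over the tip until it touched the plate, let go and backed off. Each part was pressed down with at most about 11 N before release.

**What the last checks showed:**
- **Cap:** its white dot, located from three cameras, is 72.7 mm up the spindle axis; 72 mm is expected when seated. It is off the axis by -3.8 mm in x and +2.5 mm in y, inside the 7 mm limit. The x offset fits the cap resting down-slope by the 3.5 mm bore play. The y offset agrees with a lateral mismatch of about 1 mm between camera and model that I saw at the plate.
- **Sleeve and plate:** both looked seated and flat in the pictures taken after each placing. The plate met the sleeve about 2 mm lower than the model predicted, which is within the calibration and the 4 mm tolerance. After capping I checked the plate only by its blue outline, which barely moved; I had no pictures left to view.
- **Bottles:** around the sleeve's bottles, only the spot where the sleeve had stood changed between the first and last pictures. The cap's bottles were unmoved after the cap was lifted; I did not compare them again after that.
- **Magazine:** only the plate's nose changed. The three remaining plates are hidden inside, so I did not measure their positions directly.
- **Gripper:** open and clear of everything at hand-in.

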